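# Lower a bench homogeniser onto its beaker past the ratchet pawl

### The job

Lower the homogeniser into its beaker with the crank: throw the red holding pawl right over, clear of the ratchet wheel, then wind the wheel back until you feel the splash lid press firmly but gently on the glass rim. Then fold the pawl back onto the teeth, leaving the lid still pressed on the rim. Do not force the wheel against the pawl, lower the head by the crank only, and leave the other things on the bench where they are.

Things in the scene. Friction and masses are not known exactly. Their poses are not given: they have to be found in the camera images.
- stand: fixed white homogeniser stand: base plate 190 x 274 x 20 mm, gearbox 95 x 123 mm, 200 mm high. Origin on the bench below the front of the gearbox, x away from the operator, y left, z up. In this frame (mm): axle at (-30, 0, 125), pawl pivot at (-30, 62, 175), head axis at (35, 148), boom 305 to 325 high
- wheel (a joint): angle (rad) of the steel ratchet wheel and its crank, on a level axle along the stand's x. It grows as the wheel turns backwards: anticlockwise seen from the operator's side (top goes to the left), which lowers the head 25 mm per rad and which the pawl stops. The other way raises the head and clicks over the pawl. Reads -0.8 at the top of the lift
- pawl (a joint): angle (rad) of the red pawl, pivoted left of the wheel top: about 0 (-0.1 to 0.2) with its nose on the teeth, growing as it is lifted (anticlockwise from the operator's side: knob up and over to the left) to its rest pin at 1.9. It weighs 70 g and falls by itself: onto the teeth below about 0.8 rad, onto the rest pin above about 1.2 rad, slowly
- axle (a point): point on the wheel's axle, in the plane of the wheel's rear face. A cloth-covered microscope up to 0.47 m high stands close to the right of the stand, and a wall at y = 0.42: come to the stand from the robot's side, with the hand over 0.3 m high
- pawl_pivot (a point): point on the pawl's pivot axis, which is parallel to the axle, in the same plane
- crank_handle (a point): middle of the free-spinning black crank handle: level, parallel to the axle, 19 mm thick, 85 mm long, its free end 27 mm nearer the operator than this point; 50 mm from the axle; turns with the wheel. Can be pinched from above and led round without turning the hand. With the pawl off, winding back takes 1 to 3 N here, raising 6 to 9 N
- pawl_knob (a point): about the middle of the pawl's black knob pin: level, parallel to the axle, diameter 13 mm, 46 mm long towards the operator, 53 mm from the pivot; moves with the pawl. Can be pinched from above and led over
- ratchet_teeth: the toothed steel disc, turns with the wheel; origin on the axle; 14 saw teeth, outer radius 46 mm, 8 mm deep. The gearing is stiff: wheel and head stay where they are left, with the pawl on or off. Once the lid meets the rim, each further newton on the crank handle puts 2 N more on the rim
- pawl_nose: steel nose of the pawl, moves with it; its origin is the pawl's pivot
- head: what the crank raises and lowers: square lift bar, boom, white motor 62 mm across, steel shaft 15 mm across, reaching 66 mm below the blue splash lid. Weighs 0.5 to 0.7 kg. Its origin is that of the stand, shifted down as the head is lowered
- lid_seal (a point): centre of the lid's flat rubber underside, 89 mm across. The lid hangs on a rubber bellows that gives 1 mm per 8 N, 3 mm at most. Below it the shaft dips into an empty glass beaker, 76 mm across, standing loose on a height-adjustable table on the base: its rim is 107 to 131 mm above the bench, not measured, so feel for it. 5 to 12 N on the rim is right, over 20 N too much
- specimen_cup_orange: white specimen cup with an orange screw lid, 61 mm across, 64 mm tall; bystander, to be left alone
- specimen_cup_blue: white specimen cup with a blue screw lid, 61 mm across, 64 mm tall; bystander, to be left alone
- timer: cream bench timer with a grey dial, 62 x 62 x 44 mm; bystander, to be left alone
- marker: white marker pen with a blue cap, lying, 139 mm long, 12 mm thick; bystander, to be left alone

How it is judged:
By the outcome, as a careful person would: the job done as asked, in the order asked, and still so for the second after the job is handed in, with the robot touching nothing.
It also fails if it takes over 72 s, if anything falls off the work surface, if the arm or the gripper's body presses on something with over 40 N, if the wrist force passes 120 N, or if a joint passes its speed limit or range.

### The arm

A 7-joint arm with a two-finger parallel gripper is mounted at the origin on a cart in front of the work surface, level with it; the furniture and walls round the work are solid. World frame = base frame: x ahead of the robot, y to its left, z up, the work surface at z = 0. Lengths are in m, angles in rad, forces in N, time in s.
With the tool pointing down it reaches from about 0.4 to 0.9 m from the base axis. Payload 5.5 kg.
Tool frame: the origin (TCP) lies at the very end of the fingers, on their centre line; the grasp point (between the pads) lies 19 mm behind it; z points along the fingers, y is the line along which they close (so a half turn about z gives the same grasp; the last joint's range is limited). The gripper opens to 85 mm and grips with 20 to 120 N. Pads are 22 mm wide; open, the fingers measure 114 mm over their backs; the gripper's body (76 mm by 85 mm) begins 54 mm behind the grasp point. The pads swing forward as they close: fully open they stand 13 mm farther back than shut.
Start: joints at [1.441, 0.501, -0.427, 1.55, 0.221, 1.138, -0.21], TCP at [0.249, -0.6, 0.231] pointing down, gripper open.
Joint ranges: [-2.88, 2.88], [-0.31, 2.03], [-1.54, 1.56], [0.2, 2.42], [-1.41, 4.55], [0.19, 2.02], [-2.57, 2.57]. Speed limits (rad/s): [2.57, 2.57, 3.14, 3.14, 3.14, 3.14, 3.14].

### API

Orientations are given as [roll, pitch, yaw] about the fixed x, y, z axes, in that order (R = Rz(yaw) Ry(pitch) Rx(roll)).
In Python, from station import telemetry, viewer, robot gives the robot as it stands.
- The arm moves only by the tool apply_moves, never from a script. Its argument "rows" is text: rows parted by semicolons, each of 5 numbers parted by spaces: the shift along the world's x, y, z in mm, then the turn about the world's z in units of 5 degrees (1.0 is 5 degrees), then the finger opening in mm, from 0 to 85.4. In form: tx ty tz turn hand; .... A call has 1 to 12 rows; each row is the pose to reach, as a shift and turn from the pose commanded when the call began; what a row does not reach only later rows make up. A row lasts 1/10 s, in which the tool goes at most 50 mm and 8.59 degrees, less where a joint would pass 70% of its speed; a pose out of reach is approached as far as the arm can. A call with a gripper value outside its range is refused whole. The fingers move at their own pace and stop on an object; "squeeze" is the grip in N (left out, the last holds). Time passes only in rows, so rows that repeat a pose let the fingers close. It gives the time, the measured TCP pose, the force, the opening and the grip force at its end, in the units of the state.
- telemetry.read_state(): the state, without advancing time (a new reading comes with each control period).
- viewer.grab_frame(name): name is "side" or "top"; returns a dict with "image" (420x560x3 uint8, red, green, blue), "range_z" (420x560 float32, m along the optical axis (not along the pixel's ray), 0 where there is no reading), "mtx" (3x3 intrinsics, pixels), "rvec" (rotation vector, rad) and "tvec" (3), from world to camera coordinates, as OpenCV has them. Camera axes: x right, y down, z forward; pixel columns grow to the right and rows downward; lengths in m; the calibration is good to about 2 mm. A picture is of the moment at which its call begins.
- robot.job_done(): hands the job in; it is judged then, once.
The state is a dict: "time_s": time; "qpos": joint angles; "dq": joint speeds; "joint_torque": joint torques, N m; "tcp_pos": TCP position; "ee_rot": TCP orientation; "contact_force": force on the tool from outside, world axes, zero at the start; "wrist_torque": the same for the moment, N m; "finger_gap": finger opening in m; "grasp_force": force on a finger pad.
Only numpy, scipy, OpenCV 4.12 (cv2) and the standard library are available. Lean on these libraries where they do the work, as an engineer would, in place of code of your own. Each camera call takes 0.05 s, during which the arm holds its last target. There are 200 camera calls.

## Working session

There is one attempt and no reset: what is moved stays moved. The work goes in short steps, Python scripts to look and compute and a tool call to move; the robot and the scene stay as the last step left them, time stands still between calls to the robot, and variables do not carry over. Pictures are saved under pics/ and viewed, at most 10 in all, crops included, and the job is handed in when it is done.

Besides the shell and the picture viewer there is one more tool, called after "Call:" in YAML: its name, and indented under it one key for each argument. apply_moves: Moves the arm, as the interface text tells. Its arguments: {"type":"object","properties":{"rows":{"type":"string"},"squeeze":{"type":"number"}},"required":["rows"]}

```bash
ls; mkdir -p pics; cat > h.py <<'E'
import numpy as np, cv2
from station import telemetry, viewer, robot
def grab(n):
    f=viewer.grab_frame(n); R=cv2.Rodrigues(np.array(f['rvec'],float))[0]
    f['R']=R; f['t']=np.array(f['tvec'],float).ravel(); return f
def cloud(f):
    z=f['range_z']; v,u=np.indices(z.shape); K=f['mtx']
    P=np.stack([(u-K[0,2])/K[0,0]*z,(v-K[1,2])/K[1,1]*z,z],-1)
    W=(P-f['t'])@f['R']; W[z==0]=np.nan; return W
def proj(f,p):
    return cv2.projectPoints(np.array(p,float).reshape(-1,3),f['rvec'],f['tvec'],f['mtx'],None)[0].reshape(-1,2)
def save(f,name,c=None,s=1):
    im=f['image'][:,:,::-1]
    if c: im=im[c[1]:c[3],c[0]:c[2]]
    cv2.imwrite('pics/'+name,cv2.resize(im,None,fx=s,fy=s,interpolation=cv2.INTER_CUBIC))
E
python3 - <<'E'
from h import *
a=grab('side');b=grab('top')
for n,f in(('side',a),('top',b)):
    np.savez('/tmp/'+n+'0.npz',**f); print(n,'cam at',-f['R'].T@f['t'],'axis',f['R'][2],f['mtx'][0,0])
h=np.hstack([a['image'],b['image']])
save(a,'s0.png');save(b,'t0.png')
print(telemetry.read_state())
E
```

```text
pics
side cam at [ 0.12016616 -1.17307548  0.85964098] axis [ 0.32318758  0.76388486 -0.5585962 ] 443.1218411293297
top cam at [ 0.46723982 -0.18748867  1.54552025] axis [ 0.06621841 -0.01223884 -0.99773009] 431.6302356873918
{'time_s': 0.1, 'qpos': array([ 1.44119207,  0.50172795, -0.42677574,  1.55132065,  0.22079042,
        1.1382985 , -0.21028638]), 'dq': array([ 0.00237268, -0.00197681, -0.00140119, -0.00310087, -0.00094221,
        0.00073039,  0.00093256]), 'joint_torque': array([-1.11905514e-02, -5.70811987e+01, -5.83878189e+00, -2.81748050e+01,
        1.05530859e-02,  5.60543005e-03, -2.36806261e-05]), 'tcp_pos': array([ 0.24852186, -0.59995534,  0.23038696]), 'ee_rot': array([-3.13988489e+00, -5.12687168e-05,  3.92829340e-01]), 'contact_force': array([-0.00917138, -0.95489393, -1.03690757]), 'wrist_torque': array([-0.0021748 ,  0.05079098, -0.00233006]), 'grasp_force': 0.0, 'finger_gap': 0.08546094387857885}
```

View pics/s0.png

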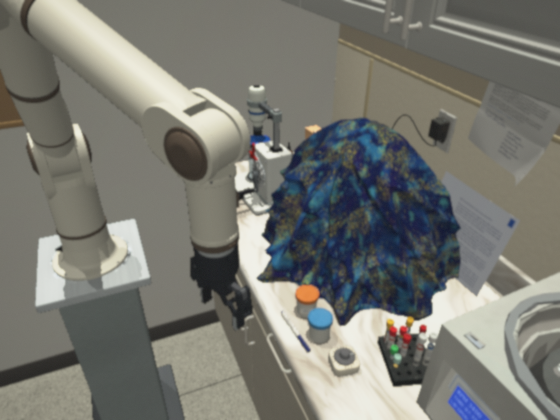

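View pics/t0.png

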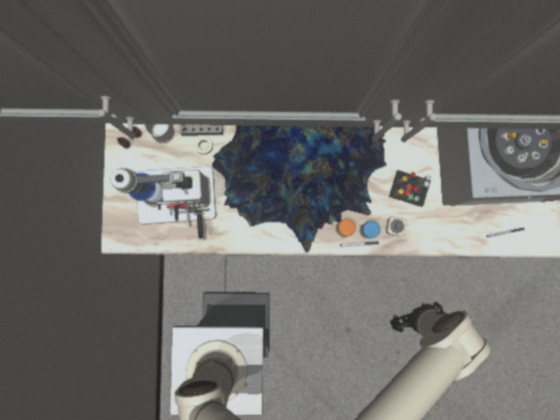

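The side view shows the stand at about (265,160), partly behind the arm and the cloth. In the top view it is at (180,195), with the crank handle near (201,222) and red pawl near (180,207). I'll enlarge both.

```bash
python3 - <<'E'
from h import *
a=dict(np.load('/tmp/side0.npz'));b=dict(np.load('/tmp/top0.npz'))
A=cv2.resize(a['image'][75:225,225:305],None,fx=4,fy=4,interpolation=3)
B=cv2.resize(b['image'][155:255,105:225],None,fx=4,fy=4,interpolation=3)
C=np.zeros((600,800,3),np.uint8);C[:600,:320]=A;C[:400,320:800]=B
cv2.imwrite('pics/c0.png',C[:,:,::-1])
W=cloud(b)
for p in [(150,215),(205,180),(205,215),(142,215),(125,180),(180,180),(201,222),(201,230),(201,235),(180,207),(172,207),(190,215),(165,200),(190,200)]: print(p,W[p[1],p[0]].round(3))
E
```

```text
(150, 215) [0.543 0.239 0.02 ]
(205, 180) [0.659 0.035 0.101]
(205, 215) [0.545 0.045 0.019]
(142, 215) [0.542 0.266 0.021]
(125, 180) [0.62  0.211 0.372]
(180, 180) [0.627 0.069 0.335]
(201, 222) [0.518 0.048 0.085]
(201, 230) [0.491 0.047 0.087]
(201, 235) [0.474 0.047 0.085]
(180, 207) [0.561 0.1   0.183]
(172, 207) [0.561 0.125 0.183]
(190, 215) [0.545 0.099 0.012]
(165, 200) [0.582 0.144 0.195]
(190, 200) [0.582 0.066 0.196]
```

View pics/c0.png

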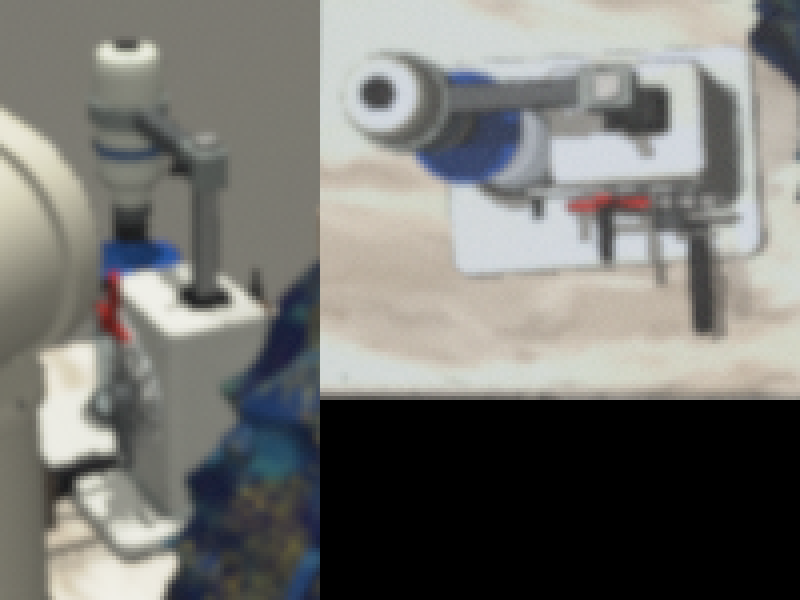

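```bash
python3 - <<'E'
from h import *
b=dict(np.load('/tmp/top0.npz'));W=cloud(b)
im=b['image'].astype(int)
win=np.zeros(W.shape[:2],bool);win[155:255,105:225]=1
X,Y,Z=W[...,0],W[...,1],W[...,2]
def rect(m,n):
    P=W[m][:,:2].astype(np.float32); r=cv2.minAreaRect(P); print(n,m.sum(),np.round(r[0],4),np.round(r[1],4),r[2], 'box',cv2.boxPoints(r).round(3).tolist())
bright=im.min(-1)>150
rect(win&(abs(Z-.197)<.006)&bright,'gear')
rect(win&(abs(Z-.020)<.006),'base')
red=win&(im[...,0]>110)&(im[...,1]<90)
v,u=np.nonzero(red)
for i in range(len(u)): print(u[i],v[i],W[v[i],u[i]].round(3),im[v[i],u[i]]) if i%3==0 else 0
print('z map (mm), rows 203..240, cols 158..210')
print('      '+' '.join('%3d'%c for c in range(158,212)))
for r in range(198,240): print(r,'%.3f'%np.nanmedian(X[r,170:190]),' '.join('%3d'%round(z*1000) if z==z else '  .' for z in Z[r,158:212]))
E
```

```text
gear 596 [0.6252 0.1015] [0.0984 0.1313] 4.800353527069092 box [[0.5709999799728394, 0.16300000250339508], [0.5820000171661377, 0.03200000151991844], [0.6800000071525574, 0.03999999910593033], [0.6690000295639038, 0.17100000381469727]]
base 1395 [0.6212 0.1321] [0.1999 0.3151] 5.2197980880737305 box [[0.5070000290870667, 0.2800000011920929], [0.5360000133514404, -0.03400000184774399], [0.7350000143051147, -0.01600000075995922], [0.7059999704360962, 0.2980000078678131]]
175 204 [0.567 0.107 0.221] [167  83  82]
180 204 [0.573 0.107 0.149] [125  83  82]
183 204 [0.574 0.1   0.136] [133  77  74]
186 204 [0.575 0.092 0.128] [134  80  80]
176 205 [0.564 0.102 0.228] [136  64  60]
181 205 [0.568 0.098 0.174] [140  68  65]
184 205 [0.568 0.087 0.182] [167  71  68]
169 206 [0.564 0.134 0.182] [173  88  85]
172 206 [0.564 0.125 0.184] [173  85  82]
181 206 [0.564 0.097 0.18 ] [115  64  60]
184 206 [0.564 0.087 0.184] [149  72  70]
174 207 [0.561 0.118 0.186] [113  77  74]
z map (mm), rows 203..240, cols 158..210
      158 159 160 161 162 163 164 165 166 167 168 169 170 171 172 173 174 175 176
[... 8932 characters left out ...]
-6   3  -7   0   1  -6
237 0.466  -1  -2  -4  -3  -1  -4  -4  -5   3   2  -3   2  -3  -4  -7   1   0  -5  -4   8  -3  -2  -4  -4   3  -7  -4  -3   3  -1   5  -4   6   3  -4  -2  -3   5  -2   2  -3  90  85  88  83  71   2   4   3   3  -4  -2  -3  -4
238 0.463  -4  -1  -5   6  -3  -1  -5   4   0  -2  -3   1  -4  -5  -1  -3 -11  -2  -6  -1   4   1   1  -2  -6   3  -6   2   3   1  -1   3  -2  -1  -6   0   0   2  -7   2 -11  89  90  88  82   0   2  -3  -4  -5   1  -2  -8   1
239 0.459  -2   3   2  -2  -3  -3   4   0   5   6  -1   4   0  -4  -3  -1   7  -6  -8  -1  -3  -2   0   3   5   2  -3   0  -5  -4   1  -3   0  -2   3  -3  -8   9   1   0   5   2  -3   3  -4  -5   2   3  -1   2   0   3   3   0
```

```bash
python3 - <<'E'
from h import *
b=dict(np.load('/tmp/top0.npz'));W=cloud(b);X,Y,Z=W[...,0],W[...,1],W[...,2]
im=b['image'].astype(int)
def sub(r0,r1,c0,c1,z0,z1):
    w=W[r0:r1,c0:c1].reshape(-1,3); return w[(w[:,2]>z0)&(w[:,2]<z1)]
for n,a in(('knob',(209,221,172,182,.21,.236)),('handle',(214,239,195,206,.07,.1))):
    P=sub(*a); c=np.polyfit(P[:,0],P[:,1],1); xm=(P[:,0].min()+P[:,0].max())/2
    print(n,len(P),'x',P[:,0].min().round(4),P[:,0].max().round(4),'slope',c[0].round(3),'y@mid',np.polyval(c,xm).round(4),'ymin/max resid',(P[:,1]-np.polyval(c,P[:,0])).min().round(4),(P[:,1]-np.polyval(c,P[:,0])).max().round(4),'ztop',np.percentile(P[:,2],75).round(4))
P=sub(160,205,105,140,.36,.40); print('motor top',len(P),P.min(0),P.max(0),cv2.minEnclosingCircle(P[:,:2].astype(np.float32)),np.median(P[:,2]))
m=(im[...,2]>im[...,0]+40)&(X>.5)&(X<.72)&(Y>.12)&(Y<.3); P=W[m]; print('lid',len(P),np.percentile(P,[5,50,95],axis=0).round(3).tolist(),cv2.minEnclosingCircle(P[(P[:,2]>np.median(P[:,2])-.01)&(P[:,2]<np.median(P[:,2])+.01)][:,:2].astype(np.float32)))
print('lid z hist',np.histogram(P[:,2],bins=np.arange(.1,.4,.01)))
w=sub(150,215,100,225,.325,.345); print('boom z',np.median(w[:,2]))
# base plate right/front edges
P=sub(150,222,138,216,.012,.028); hull=cv2.convexHull(P[:,:2].astype(np.float32))[:,0]; print(hull.round(3).tolist())
a=dict(np.load('/tmp/side0.npz'));WA=cloud(a);ia=a['image'].astype(int)
m=np.zeros(ia.shape[:2],bool);m[120:170,240:280]=1;m&=(ia[...,2]>ia[...,0]+50);P=WA[m];print('side lid',len(P),np.nanpercentile(P,[5,50,95],axis=0).round(3).tolist())
c=WA[100:340,230:480].reshape(-1,3);c=c[(c[:,1]<0.03)&(c[:,0]<.62)];print('cloth near robot side: zmax per x bin',[(x,np.nanmax(c[(c[:,0]>x)&(c[:,0]<x+.05)][:,2],initial=0).round(3)) for x in np.arange(.3,.6,.05)])
E
```

```text
knob 50 x 0.5183 0.5522 slope 0.052 y@mid 0.1015 ymin/max resid -0.0053 0.0078 ztop 0.2246
handle 138 x 0.4638 0.545 slope 0.094 y@mid 0.0517 ymin/max resid -0.0086 0.0099 ztop 0.086
motor top 349 [0.596403   0.1972929  0.36002179] [0.65208226 0.25126815 0.38054193] ((0.6242371797561646, 0.2241213619709015), 0.02988184429705143) 0.3704922280888417
lid 190 [[0.585, 0.188, 0.176], [0.6, 0.218, 0.183], [0.665, 0.248, 0.19]] ((0.6256024837493896, 0.22463729977607727), 0.04468386992812157)
lid z hist (array([  0,   0,   0,   0,   0,   0,   0,  42, 137,   8,   0,   0,   0,
         0,   0,   0,   1,   0,   1,   0,   0,   1,   0,   0,   0,   0,
         0,   0,   0,   0]), array([0.1 , 0.11, 0.12, 0.13, 0.14, 0.15, 0.16, 0.17, 0.18, 0.19, 0.2 ,
       0.21, 0.22, 0.23, 0.24, 0.25, 0.26, 0.27, 0.28, 0.29, 0.3 , 0.31,
       0.32, 0.33, 0.34, 0.35, 0.36, 0.37, 0.38, 0.39, 0.4 ]))
boom z 0.3310308635940965
[[0.777999997138977, 0.057999998331069946], [0.777999997138977, 0.07900000363588333], [0.6990000009536743, 0.2800000011920929], [0.6959999799728394, 0.28700000047683716], [0.5600000023841858
[... 333 characters left out ...]
19812, 0.019999999552965164], [0.5350000262260437, 0.014000000432133675], [0.5450000166893005, 0.009999999776482582], [0.7160000205039978, 0.013000000268220901], [0.7200000286102295, 0.013000000268220901], [0.777999997138977, 0.03200000151991844], [0.777999997138977, 0.04699999839067459]]
side lid 113 [[0.598, 0.195, 0.179], [0.622, 0.209, 0.186], [0.658, 0.23, 0.194]]
cloth near robot side: zmax per x bin [(np.float64(0.3), np.float64(0.624)), (np.float64(0.35), np.float64(0.0)), (np.float64(0.39999999999999997), np.float64(0.052)), (np.float64(0.44999999999999996), np.float64(0.149)), (np.float64(0.49999999999999994), np.float64(0.301)), (np.float64(0.5499999999999999), np.float64(0.337))]
```

Call:
apply_moves:
  rows: "0 0 50 0 85; 0 0 100 0 85; 0 0 150 0 85; 0 0 200 0 85; 0 0 240 0 85; 0 0 270 0 85; 0 0 270 0 85"

```text
time_s: 0.8
tcp_pos: [0.2497, -0.6013, 0.5066]
ee_rot: [3.133, -0.001, 0.393]
contact_force: [-0.3, 0.3, -0.1]
finger_gap: 0.0849
grasp_force: 0.0
```

Call:
apply_moves:
  rows: "14 48 0 -0.3 85; 28 96 0 -0.6 85; 42 144 0 -0.9 85; 56 192 0 -1.2 85; 70 240 0 -1.5 85; 84 288 0 -1.8 85; 98 336 0 -2.1 85; 112 384 0 -2.4 85; 126 432 0 -2.7 85; 140 480 0 -3 85; 154 528 0 -3.3 85; 168 576 0 -3.6 85"

```text
time_s: 2.0
tcp_pos: [0.4165, -0.0224, 0.5004]
ee_rot: [3.141, 0.001, 0.077]
contact_force: [1.4, -0.6, -0.5]
finger_gap: 0.0844
grasp_force: 0.0
```

Call:
apply_moves:
  rows: "0 30 0 0 85; 0 70 0 0 85; 0 110 0 0 60; 0 128 0 0 50; 0 128 0 0 50; 0 128 0 0 50; 0 128 0 0 50"

```text
time_s: 2.7
tcp_pos: [0.4168, 0.1018, 0.5008]
ee_rot: [-3.141, 0.001, 0.076]
contact_force: [0.2, -0.1, 0.1]
finger_gap: 0.0504
grasp_force: 0.0
```

Call:
apply_moves:
  rows: "40 0 -20 0 50; 80 0 -50 0 50; 110 0 -90 0 50; 110 -1 -130 0 50; 110 -1 -170 0 50; 110 -1 -205 0 50; 110 -1 -230 0 50; 110 -1 -230 0 50; 110 -1 -230 0 50; 110 -1 -230 0 50"

```text
time_s: 3.7
tcp_pos: [0.5279, 0.1024, 0.2728]
ee_rot: [-3.141, -0.002, 0.078]
contact_force: [0.3, 0.5, 0.6]
finger_gap: 0.0501
grasp_force: 0.0
```

```bash
python3 - <<'E'
from h import *
s=telemetry.read_state(); print(s['tcp_pos'],s['ee_rot'],s['contact_force'],s['qpos'])
a=grab('side');b=grab('top')
A=cv2.resize(a['image'][75:225,225:325],None,fx=4,fy=4,interpolation=3)
B=cv2.resize(b['image'][155:255,120:220],None,fx=4,fy=4,interpolation=3)
C=np.zeros((600,800,3),np.uint8);C[:600,:400]=A;C[:400,400:800]=B
cv2.imwrite('pics/c1.png',C[:,:,::-1])
E
```

```text
[0.5279224  0.1023988  0.27279623] [-3.14135529e+00 -2.15186319e-03  7.75843674e-02] [0.30317751 0.47945395 0.56375031] [ 0.67446491  0.4669714  -1.19104227  1.77262575  0.46222087  1.21928595
 -2.13813526]
```

View pics/c1.png

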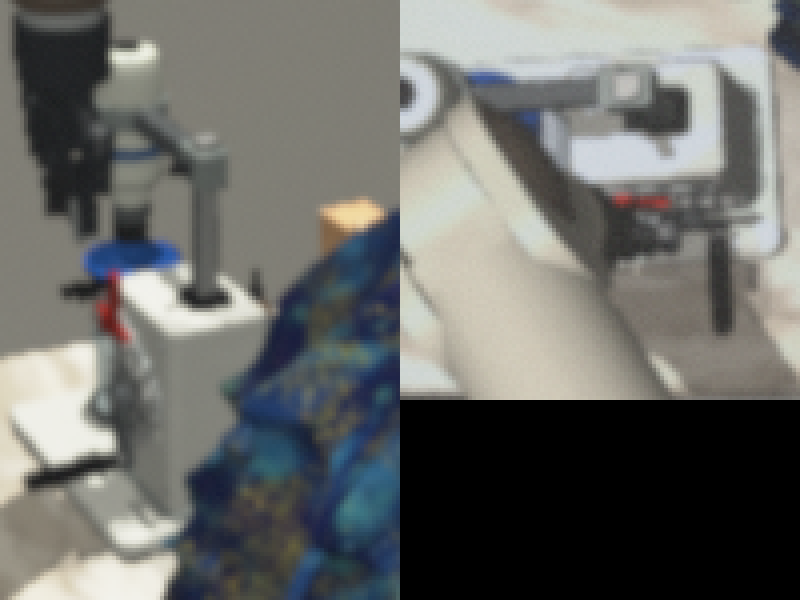

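The side crop shows the open fingers (65,200) above the black knob (85,290), with the handle at (75,470). In the top crop the forearm passes close to the motor at (440,90), so I'll check that clearance.

```bash
python3 - <<'E'
from h import *
b=grab('top');W=cloud(b).reshape(-1,3);a=cloud(grab('side')).reshape(-1,3)
for n,w in(('top',W),('side',a)):
    for x0 in np.arange(.46,.66,.03):
        m=(w[:,0]>x0)&(w[:,0]<x0+.03)&(w[:,1]>0)&(w[:,1]<.4)&(w[:,2]>.385)
        if m.sum(): p=w[m];print(n,x0.round(2),m.sum(),'y',p[:,1].min().round(3),p[:,1].max().round(3),'z',p[:,2].min().round(3),p[:,2].max().round(3))
E
```

```text
top 0.46 889 y 0.0 0.137 z 0.636 0.711
top 0.49 944 y 0.019 0.148 z 0.402 0.697
top 0.52 932 y 0.04 0.16 z 0.386 0.689
top 0.55 407 y 0.051 0.131 z 0.407 0.681
top 0.58 21 y 0.08 0.094 z 0.62 0.661
top 0.64 171 y 0.091 0.102 z 0.667 0.834
side 0.46 379 y 0.001 0.127 z 0.403 0.678
side 0.49 1180 y 0.02 0.124 z 0.385 0.674
side 0.52 902 y 0.04 0.085 z 0.387 0.67
side 0.55 315 y 0.05 0.094 z 0.402 0.665
side 0.58 23 y 0.084 0.1 z 0.606 0.66
```

Call:
apply_moves:
  rows: "0 0 -20 0 50; 0 0 -40 0 50; 0 -1 -60 0 50; 0 -1 -73 0 50; 0 -1 -73 0 50; 0 -1 -73 0 50"

```text
time_s: 4.5
tcp_pos: [0.5272, 0.1019, 0.1989]
ee_rot: [-3.141, -0.001, 0.079]
contact_force: [-0.2, 0.7, 0.8]
finger_gap: 0.0499
grasp_force: 0.0
```

Call:
apply_moves:
  rows: "0 0 0 0 30; 0 0 0 0 10; 0 0 0 0 5; 0 0 0 0 5; 0 0 0 0 5; 0 0 0 0 5; 0 0 0 0 5; 0 0 0 0 5"
  squeeze: 25

```text
time_s: 5.3
tcp_pos: [0.5272, 0.1048, 0.1994]
ee_rot: [-3.137, -0.003, 0.081]
contact_force: [-0.5, 6.6, 0.1]
finger_gap: 0.0117
grasp_force: 24.4
```

Call:
apply_moves:
  rows: "0 6 2 0 5; 0 10 4 0 5; -1 14 6 0 5; -1 18 8 0 5; -2 23 9 0 5; -2 28 9 0 5; -3 32 9 0 5; -3 37 9 0 5; -3 41 8 0 5; -4 46 8 0 5; -4 46 8 0 5"

```text
time_s: 6.4
tcp_pos: [0.5237, 0.1479, 0.2064]
ee_rot: [3.142, -0.002, 0.079]
contact_force: [3.4, -2.6, 1.9]
finger_gap: 0.0121
grasp_force: 25.1
```

Call:
apply_moves:
  rows: "0 4 -2 0 5; -1 8 -4 0 5; -1 12 -6 0 5; -1 16 -8 0 5; -2 20 -11 0 5; -2 23 -14 0 5; -2 26 -18 0 5; -2 29 -21 0 5; -2 31 -25 0 5; -2 31 -25 0 5"

```text
time_s: 7.4
tcp_pos: [0.5208, 0.1792, 0.181]
ee_rot: [-3.141, -0.0, 0.079]
contact_force: [2.8, -2.7, 3.9]
finger_gap: 0.012
grasp_force: 28.6
```

Call:
apply_moves:
  rows: "0 1 -4 0 5; 0 1 -6 0 5; 0 1 -6 0 5"

```text
time_s: 7.7
tcp_pos: [0.5206, 0.1817, 0.1757]
ee_rot: [-3.139, -0.001, 0.08]
contact_force: [3.8, 3.3, 6.4]
finger_gap: 0.012
grasp_force: 29.4
```

Call:
apply_moves:
  rows: "0 0 0 0 20; 0 0 0 0 40; 0 0 0 0 40; 0 0 0 0 40; 0 0 20 0 40; 0 0 45 0 40; 0 0 85 0 40; -20 0 125 0 40; -30 0 150 0 40; -30 0 150 0 40"

```text
time_s: 8.7
tcp_pos: [0.491, 0.1812, 0.3287]
ee_rot: [3.142, -0.005, 0.08]
contact_force: [-0.4, 0.5, -0.5]
finger_gap: 0.04
grasp_force: 0.0
```

```bash
python3 - <<'E'
from h import *
s=telemetry.read_state(); print(s['tcp_pos'],s['contact_force'])
a=grab('side');b=grab('top')
A=cv2.resize(a['image'][75:225,225:325],None,fx=4,fy=4,interpolation=3)
B=cv2.resize(b['image'][155:255,120:220],None,fx=4,fy=4,interpolation=3)
C=np.zeros((600,800,3),np.uint8);C[:600,:400]=A;C[:400,400:800]=B
cv2.imwrite('pics/c2.png',C[:,:,::-1])
E
```

```text
[0.49096187 0.18121221 0.32873513] [-0.37419035  0.46844281 -0.54244047]
```

View pics/c2.png

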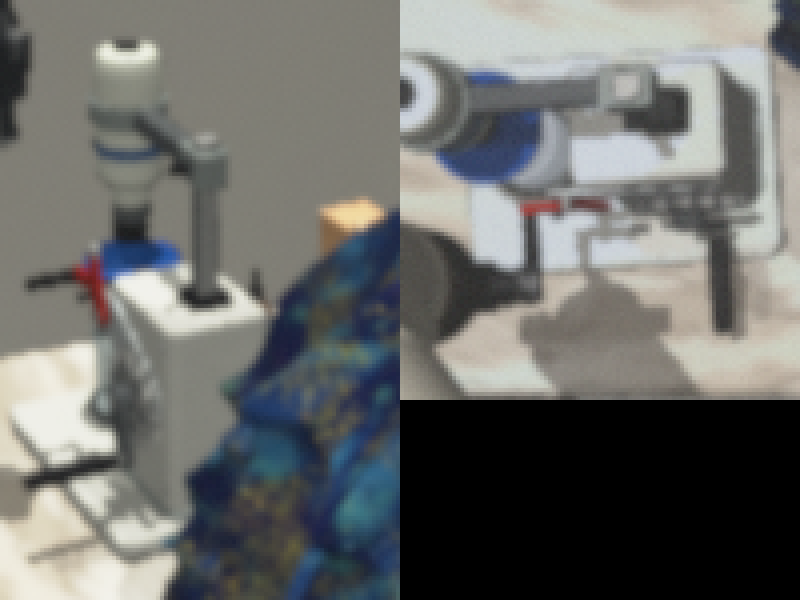

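The pawl now lies over to the left, with its knob at (531,240) in the top crop. The crank handle is unmoved at (720,285). Next I'll grasp the handle near its free end.

Call:
apply_moves:
  rows: "-5 -40 0 0 45; -10 -85 0 0 45; -13 -130 0 0 45; -13 -130 -50 0 45; -13 -130 -100 0 45; -13 -130 -150 0 45; -13 -130 -190 0 45; -13 -130 -190 0 45; -13 -130 -190 0 45"

```text
time_s: 9.7
tcp_pos: [0.477, 0.0501, 0.1348]
ee_rot: [-3.14, 0.003, 0.08]
contact_force: [0.3, -0.2, 0.9]
finger_gap: 0.0453
grasp_force: 0.0
```

Call:
apply_moves:
  rows: "0 0 -30 0 45; 0 0 -60 0 45; 0 0 -81 0 45; 0 0 -81 0 45; 0 0 -81 0 45; 0 0 -81 0 30; 0 0 -81 0 15; 0 0 -81 0 12; 0 0 -81 0 12; 0 0 -81 0 12; 0 0 -81 0 12; 0 0 -81 0 12"
  squeeze: 25

```text
time_s: 10.9
tcp_pos: [0.4797, 0.0503, 0.0557]
ee_rot: [-3.141, -0.004, 0.079]
contact_force: [0.9, 2.7, 7.3]
finger_gap: 0.018
grasp_force: 24.5
```

Call:
apply_moves:
  rows: "0 -3 2 0 12; 1 -7 3 0 12; 1 -10 5 0 12; 1 -13 7 0 12; 1 -16 9 0 12; 2 -18 11 0 12; 2 -21 13 0 12; 2 -23 16 0 12; 2 -26 18 0 12; 2 -28 21 0 12; 2 -28 21 0 12; 2 -28 21 0 12"

```text
time_s: 12.1
tcp_pos: [0.4817, 0.0252, 0.0768]
ee_rot: [-3.137, -0.005, 0.081]
contact_force: [3.0, 8.9, 6.4]
finger_gap: 0.0177
grasp_force: 25.0
```

Call:
apply_moves:
  rows: "0 1 2 0 12; 0 1 4 0 12; 0 0 6 0 12; 0 -1 9 0 12; 0 -2 11 0 12; 0 -2.5 14 0 12; 0 -3 16 0 12; 0 -3.5 19 0 12; 0 -3.5 19 0 12"

```text
time_s: 13.0
tcp_pos: [0.4819, 0.0192, 0.0954]
ee_rot: [-3.14, -0.004, 0.079]
contact_force: [4.4, 4.6, 0.3]
finger_gap: 0.0181
grasp_force: 24.6
```

Call:
apply_moves:
  rows: "0 1 2 0 12; 0 1 4 0 12; 0 1 5.5 0 12; 0 1 7.5 0 12; 0 1 9 0 12; 0 1 11 0 12; 0 1 11 0 12; 0 1 11 0 12"

```text
time_s: 13.8
tcp_pos: [0.4818, 0.019, 0.106]
ee_rot: [-3.141, -0.004, 0.078]
contact_force: [4.7, 1.8, -1.7]
finger_gap: 0.0178
grasp_force: 24.6
```

```bash
python3 - <<'E'
from h import *
print(telemetry.read_state()['contact_force'])
b=grab('top');a=grab('side')
for n,f in(('top',b),('side',a)):
    W=cloud(f);im=f['image'].astype(int)
    m=(im[...,2]>im[...,0]+40)&(W[...,0]>.57)&(W[...,0]<.68)&(W[...,1]>.17)&(W[...,1]<.28)
    print(n,m.sum(),np.nanpercentile(W[m],[5,50,95],axis=0).round(3).tolist())
A=cv2.resize(a['image'][75:225,225:325],None,fx=4,fy=4,interpolation=3)
B=cv2.resize(b['image'][155:255,120:220],None,fx=4,fy=4,interpolation=3)
C=np.zeros((600,800,3),np.uint8);C[:600,:400]=A;C[:400,400:800]=B
cv2.imwrite('pics/c3.png',C[:,:,::-1])
E
```

```text
[ 4.7158532   1.84263021 -1.69072249]
top 173 [[0.585, 0.189, 0.143], [0.598, 0.219, 0.15], [0.665, 0.25, 0.157]]
side 1 [[0.607, 0.242, 0.154], [0.607, 0.242, 0.154], [0.607, 0.242, 0.154]]
```

View pics/c3.png

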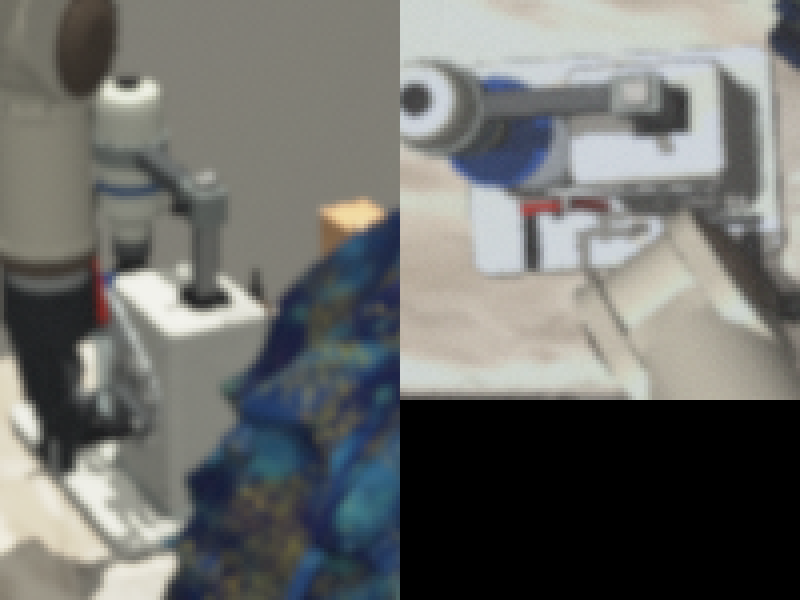

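The pawl is still over and the head has come down about 33 mm. The lid top is at 0.150 m. I'll continue in small steps, watching the tangential force, now about 1.7 N.

Call:
apply_moves:
  rows: "0 0.5 1.5 0 12; 0 0.5 3 0 12; 0 1 5 0 12; 0 1 5 0 12; 0 1 5 0 12"

```text
time_s: 14.4
tcp_pos: [0.4818, 0.0196, 0.111]
ee_rot: [-3.142, -0.004, 0.078]
contact_force: [5.1, 1.4, -1.7]
finger_gap: 0.0177
grasp_force: 24.7
```

Call:
apply_moves:
  rows: "0 0.5 1.5 0 12; 0 1 3 0 12; 0 1.3 5 0 12; 0 1.3 5 0 12; 0 1.3 5 0 12"

```text
time_s: 14.9
tcp_pos: [0.4817, 0.0207, 0.1159]
ee_rot: [3.141, -0.003, 0.078]
contact_force: [4.4, 0.1, -1.1]
finger_gap: 0.0181
grasp_force: 24.7
```

Call:
apply_moves:
  rows: "0 0.5 1.5 0 12; 0 1 3 0 12; 0 1.8 5 0 12; 0 1.8 5 0 12; 0 1.8 5 0 12"

```text
time_s: 15.4
tcp_pos: [0.4815, 0.0223, 0.1209]
ee_rot: [3.141, -0.003, 0.078]
contact_force: [5.4, -0.1, -0.4]
finger_gap: 0.018
grasp_force: 24.7
```

Call:
apply_moves:
  rows: "0 0.8 1.5 0 12; 0 1.5 3 0 12; 0 2.2 4.7 0 12; 0 2.2 4.7 0 12; 0 2.2 4.7 0 12"

```text
time_s: 15.9
tcp_pos: [0.4813, 0.0244, 0.1255]
ee_rot: [3.141, -0.003, 0.078]
contact_force: [5.0, 0.1, -0.8]
finger_gap: 0.0179
grasp_force: 24.7
```

Call:
apply_moves:
  rows: "0 0.9 1.5 0 12; 0 1.8 3 0 12; 0 2.6 4.3 0 12; 0 2.6 4.3 0 12; 0 2.6 4.3 0 12"

```text
time_s: 16.4
tcp_pos: [0.4811, 0.0268, 0.1297]
ee_rot: [3.141, -0.002, 0.077]
contact_force: [5.0, -0.3, -0.9]
finger_gap: 0.0181
grasp_force: 24.7
```

Call:
apply_moves:
  rows: "0 1 1.5 0 12; 0 2 2.8 0 12; 0 3.1 4.1 0 12; 0 3.1 4.1 0 12; 0 3.1 4.1 0 12"

```text
time_s: 16.9
tcp_pos: [0.4809, 0.0298, 0.1337]
ee_rot: [3.14, -0.002, 0.077]
contact_force: [4.7, -1.2, -0.3]
finger_gap: 0.0182
grasp_force: 24.8
```

Call:
apply_moves:
  rows: "0 1.2 1.3 0 12; 0 2.4 2.6 0 12; 0 3.6 3.8 0 12; 0 3.6 3.8 0 12; 0 3.6 3.8 0 12"

```text
time_s: 17.4
tcp_pos: [0.4806, 0.0332, 0.1374]
ee_rot: [3.14, -0.001, 0.077]
contact_force: [4.1, -3.7, 0.8]
finger_gap: 0.0175
grasp_force: 24.9
```

Call:
apply_moves:
  rows: "0 0.8 1 0 12; 0 1.6 1.8 0 12; 0 2.4 2.6 0 12; 0 2.4 2.6 0 12; 0 2.4 2.6 0 12"

```text
time_s: 17.9
tcp_pos: [0.4804, 0.0357, 0.1399]
ee_rot: [3.14, -0.001, 0.077]
contact_force: [3.5, -4.2, 0.3]
finger_gap: 0.0181
grasp_force: 24.8
```

Call:
apply_moves:
  rows: "0 0.7 0.6 0 12; 0 1.3 1.2 0 12; 0 2 1.7 0 12; 0 2 1.7 0 12; 0 2 1.7 0 12"

```text
time_s: 18.4
tcp_pos: [0.4802, 0.0377, 0.1416]
ee_rot: [3.14, -0.0, 0.077]
contact_force: [4.4, -3.6, 2.1]
finger_gap: 0.0179
grasp_force: 24.9
```

Call:
apply_moves:
  rows: "0 1 1.1 0 12; 0 2 2.2 0 12; 0 3 3.2 0 12; 0 3 3.2 0 12; 0 3 3.2 0 12"

```text
time_s: 18.9
tcp_pos: [0.4799, 0.0419, 0.1448]
ee_rot: [3.141, -0.0, 0.079]
contact_force: [4.3, -2.5, -0.1]
finger_gap: 0.018
grasp_force: 24.8
```

Call:
apply_moves:
  rows: "0 1.3 0.7 0 12; 0 2.6 1.5 0 12; 0 3.8 2.2 0 12; 0 3.8 2.2 0 12; 0 3.8 2.2 0 12"

```text
time_s: 19.4
tcp_pos: [0.4796, 0.046, 0.1469]
ee_rot: [3.142, 0.0, 0.079]
contact_force: [1.5, -2.9, 2.8]
finger_gap: 0.0181
grasp_force: 25.0
```

Call:
apply_moves:
  rows: "0 1.1 0.8 0 12; 0 2.2 1.6 0 12; 0 3.4 2.4 0 12; 0 3.4 2.4 0 12; 0 3.4 2.4 0 12"

```text
time_s: 19.9
tcp_pos: [0.4794, 0.0497, 0.1492]
ee_rot: [-3.141, 0.001, 0.079]
contact_force: [1.1, -1.2, -0.4]
finger_gap: 0.0174
grasp_force: 24.7
```

Call:
apply_moves:
  rows: "0 1.5 0.5 0 12; 0 3 1 0 12; 0 4.4 1.5 0 12; 0 4.4 1.5 0 12; 0 4.4 1.5 0 12"

```text
time_s: 20.4
tcp_pos: [0.4792, 0.0538, 0.1506]
ee_rot: [3.142, 0.001, 0.079]
contact_force: [-1.3, -1.9, 0.2]
finger_gap: 0.0175
grasp_force: 24.8
```

Call:
apply_moves:
  rows: "0 1.4 0.4 0 12; 0 2.8 0.8 0 12; 0 4.3 1.1 0 12; 0 4.3 1.1 0 12; 0 4.3 1.1 0 12"

```text
time_s: 20.9
tcp_pos: [0.4789, 0.0577, 0.1517]
ee_rot: [3.141, 0.002, 0.079]
contact_force: [-4.1, -3.4, 0.6]
finger_gap: 0.018
grasp_force: 24.9
```

```bash
python3 - <<'E'
from h import *
b=grab('top')
W=cloud(b);im=b['image'].astype(int)
m=(im[...,2]>im[...,0]+40)&(W[...,0]>.57)&(W[...,0]<.68)&(W[...,1]>.17)&(W[...,1]<.28)
print(m.sum(),np.nanpercentile(W[m],[5,50,95],axis=0).round(4).tolist())
E
```

```text
173 [[0.5846, 0.1892, 0.111], [0.6, 0.2176, 0.1171], [0.6648, 0.2494, 0.1253]]
```

Call:
apply_moves:
  rows: "-0.5 0.9 0.2 0 12; -1 1.8 0.3 0 12; -1 2.6 0.5 0 12; -1 2.6 0.5 0 12; -1 2.6 0.5 0 12"

```text
time_s: 21.45
tcp_pos: [0.4788, 0.0592, 0.1521]
ee_rot: [3.14, 0.001, 0.078]
contact_force: [-0.9, -5.7, -1.9]
finger_gap: 0.018
grasp_force: 24.8
```

```bash
python3 - <<'E'
from h import *
for i in range(5):
    s=telemetry.read_state(); print(s['contact_force'].round(2),s['tcp_pos'].round(4)); viewer.grab_frame('top')
E
```

```text
[-0.89 -5.66 -1.89] [0.4788 0.0592 0.1521]
[-1.84 -5.7  -0.99] [0.4788 0.0592 0.1521]
[-1.48 -5.35 -0.99] [0.4788 0.0592 0.1521]
[-0.6  -5.13 -1.  ] [0.4787 0.0592 0.1521]
[-1.18 -5.27 -0.67] [0.4788 0.0592 0.1521]
```

Contact: about 5.5 N tangential against a 1.6 N baseline, so roughly 8 N on the rim. I'll ease off, release and retreat upward.

Call:
apply_moves:
  rows: "0 -0.7 0 0 12; 0 -1.5 0 0 12; 0 -1.5 0 0 12; 0 -1.5 0 0 40; 0 -1.5 0 0 40; 0 -1.5 0 0 40; 0 -1.5 0 0 40; 0 -1.5 30 0 40; 0 -1.5 70 0 40; 0 -1.5 120 0 40; 0 -1.5 170 0 40; 0 -1.5 190 0 40"

```text
time_s: 22.9
tcp_pos: [0.4807, 0.0606, 0.3469]
ee_rot: [3.141, -0.006, 0.08]
contact_force: [-0.0, 0.4, 0.7]
finger_gap: 0.0401
grasp_force: 0.0
```

```bash
python3 - <<'E'
from h import *
s=telemetry.read_state(); print(s['tcp_pos'],s['contact_force'])
b=grab('top');W=cloud(b)
w=W[200:230,140:170].reshape(-1,3);P=w[(w[:,2]>.17)&(w[:,2]<.25)&(w[:,0]<.555)]
c=np.polyfit(P[:,0],P[:,1],1);print(len(P),P.min(0),P.max(0),np.percentile(P[:,2],75),'y@.521',np.polyval(c,.521),c)
w=W[205:245,180:215].reshape(-1,3);P=w[(w[:,2]>.1)&(w[:,2]<.22)&(w[:,0]<.545)&(w[:,1]<.13)];print('handle',len(P),np.median(P,axis=0))
E
```

```text
[0.48067776 0.06060279 0.34685042] [-0.04750271  0.41651365  0.70909263]Traceback (most recent call last):
  File "<stdin>", line 5, in <module>
    raise TypeError("expected non-empty vector for x")
TypeError: expected non-empty vector for x
```

Call:
apply_moves:
  rows: "0 40 0 0 45; 3 80 0 0 45; 6 120 0 0 45; 6 120 0 0 45"

```text
time_s: 23.35
tcp_pos: [0.4827, 0.1871, 0.343]
ee_rot: [-3.137, -0.001, 0.091]
contact_force: [-0.1, 0.3, -0.0]
finger_gap: 0.0449
grasp_force: 0.0
```

```bash
python3 - <<'E'
from h import *
s=telemetry.read_state(); print(s['tcp_pos'],s['contact_force'])
b=grab('top');W=cloud(b)
w=W[203:230,140:170].reshape(-1,3);P=w[(w[:,2]>.17)&(w[:,2]<.25)&(w[:,0]<.555)]
if len(P): c=np.polyfit(P[:,0],P[:,1],1);print(len(P),P.min(0),P.max(0),np.percentile(P[:,2],75),'y@.53',np.polyval(c,.53),c)
w=W[205:245,180:215].reshape(-1,3);P=w[(w[:,2]>.1)&(w[:,2]<.22)&(w[:,0]<.545)&(w[:,1]<.13)];print('handle',len(P),np.median(P,axis=0))
A=grab('side')['image'][75:225,225:325];A=cv2.resize(A,None,fx=4,fy=4,interpolation=3)
B=cv2.resize(b['image'][155:255,120:220],None,fx=4,fy=4,interpolation=3)
C=np.zeros((600,800,3),np.uint8);C[:600,:400]=A;C[:400,400:800]=B
cv2.imwrite('pics/c4.png',C[:,:,::-1])
E
```

```text
[0.48267534 0.18706499 0.34300075] [-0.09496228  0.30619146 -0.03737299]
59 [0.51229117 0.16175677 0.18124635] [0.55406812 0.18773308 0.20230162] 0.19686244931002364 y@.53 0.18098802835496372 [-0.05673697  0.21105862]
handle 149 [0.50449841 0.05586021 0.18057989]
```

View pics/c4.png

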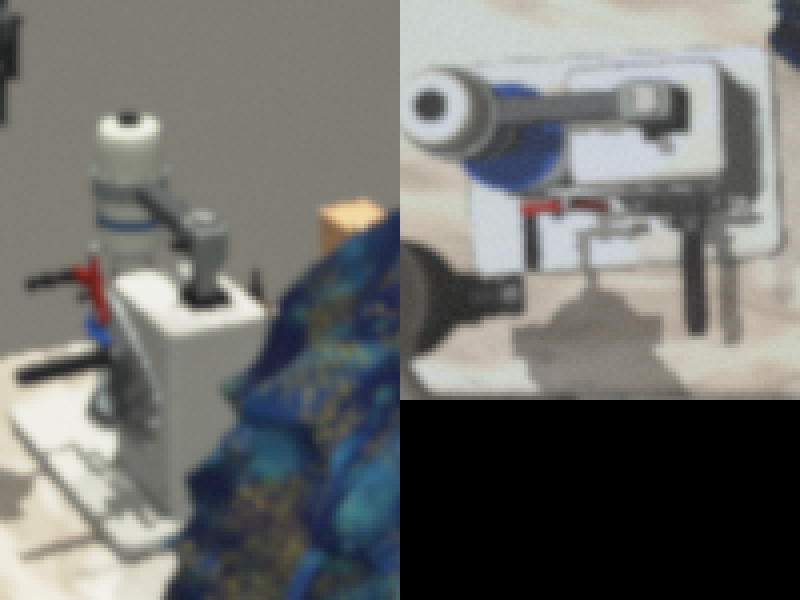

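The side crop shows the lid down on the beaker and the crank handle at the top (65,365). The pawl knob is on its rest at (531,240) in the top crop. I'll pinch it again.

Call:
apply_moves:
  rows: "15 0 0 0 45; 30 0 -20 0 45; 37 0 -50 0 45; 37 0 -80 0 45; 37 0 -110 0 45; 37 0 -130 0 45; 37 0 -145 0 45; 37 0 -160 0 45; 37 0 -171 0 45; 37 0 -171 0 45; 37 0 -171 0 45"

```text
time_s: 24.55
tcp_pos: [0.5221, 0.1792, 0.1718]
ee_rot: [-3.141, -0.001, 0.079]
contact_force: [-0.1, -0.0, 0.4]
finger_gap: 0.045
grasp_force: 0.0
```

Call:
apply_moves:
  rows: "0 0 0 0 25; 0 0 0 0 10; 0 0 0 0 5; 0 0 0 0 5; 0 0 0 0 5; 0 0 0 0 5; 0 0 0 0 5; 0 0 0 0 5"
  squeeze: 25

```text
time_s: 25.35
tcp_pos: [0.522, 0.1843, 0.1734]
ee_rot: [-3.135, -0.004, 0.082]
contact_force: [-1.3, 9.6, 2.2]
finger_gap: 0.0119
grasp_force: 24.6
```

Call:
apply_moves:
  rows: "0 3 5 0 5; 0 1 10.5 0 5; 0 -2 14.5 0 5; 0 -4.5 18 0 5; 1 -8 22 0 5; 1 -11 25 0 5; 1 -15 28 0 5; 2 -18.5 30 0 5; 2 -23 32 0 5; 2 -27 34 0 5; 3 -31.5 35.5 0 5; 3 -36 36.5 0 5"

```text
time_s: 26.55
tcp_pos: [0.525, 0.146, 0.2103]
ee_rot: [-3.138, -0.003, 0.081]
contact_force: [0.5, 3.3, 4.9]
finger_gap: 0.012
grasp_force: 24.4
```

Call:
apply_moves:
  rows: "0 -4.5 0.5 0 5; 0 -9 0.5 0 5; 1 -13.5 0.5 0 5; 1 -18 0 0 5; 1 -22.5 -1 0 5; 2 -27 -2.5 0 5; 2 -31 -4.5 0 5; 2 -31 -4.5 0 5"

```text
time_s: 27.35
tcp_pos: [0.5275, 0.111, 0.2032]
ee_rot: [3.141, -0.001, 0.077]
contact_force: [3.3, 3.6, 4.0]
finger_gap: 0.0115
grasp_force: 29.6
```

Call:
apply_moves:
  rows: "0 -2 -1 0 5; 0 -4 -2 0 5; 0 -4 -2 0 5; 0 -4 -2 0 20; 0 -4 -2 0 42; 0 -4 -2 0 42; 0 -4 -2 0 42; 0 -4 -2 0 42; 0 -4 -2 0 42; 0 -4 -2 0 42"

```text
time_s: 28.35
tcp_pos: [0.5268, 0.108, 0.2014]
ee_rot: [3.141, 0.0, 0.079]
contact_force: [0.2, 0.1, 1.3]
finger_gap: 0.0423
grasp_force: 0.0
```

Call:
apply_moves:
  rows: "0 0 20 0 42; 0 0 50 0 42; 0 0 90 0 42; -20 0 130 0 42; -50 20 150 0 42; -50 60 150 0 42; -50 85 150 0 42; -50 85 150 0 42; -50 85 150 0 42"

```text
time_s: 29.25
tcp_pos: [0.4765, 0.1933, 0.3514]
ee_rot: [3.141, 0.0, 0.081]
contact_force: [0.0, -0.5, 0.7]
finger_gap: 0.0422
grasp_force: 0.0
```

```bash
python3 - <<'E'
from h import *
s=telemetry.read_state(); print(s['tcp_pos'],s['contact_force'])
b=grab('top');W=cloud(b);im=b['image'].astype(int)
w=W[208:225,165:190].reshape(-1,3);P=w[(w[:,2]>.19)&(w[:,2]<.25)&(w[:,0]<.555)]
if len(P): print('knob',len(P),np.median(P,axis=0),np.percentile(P[:,2],75))
w=W[205:245,180:215].reshape(-1,3);P=w[(w[:,2]>.1)&(w[:,2]<.19)&(w[:,0]<.545)&(w[:,1]<.09)];print('handle',len(P),np.median(P,axis=0))
m=(im[...,2]>im[...,0]+40)&(W[...,0]>.57)&(W[...,0]<.68)&(W[...,1]>.17)&(W[...,1]<.28);print('lid',np.nanmedian(W[m],axis=0))
A=grab('side')['image'][75:225,225:325];A=cv2.resize(A,None,fx=4,fy=4,interpolation=3)
B=cv2.resize(b['image'][155:255,120:220],None,fx=4,fy=4,interpolation=3)
C=np.zeros((600,800,3),np.uint8);C[:600,:400]=A;C[:400,400:800]=B
cv2.imwrite('pics/c5.png',C[:,:,::-1])
E
```

```text
[0.47652119 0.19334611 0.35138774] [ 0.03614189 -0.45858658  0.71339679]
knob 54 [0.53647118 0.10223372 0.22391054] 0.22606445732474623
handle 149 [0.50457977 0.05624302 0.1815408 ]
lid [0.59870764 0.21750555 0.11706358]
```

View pics/c5.png

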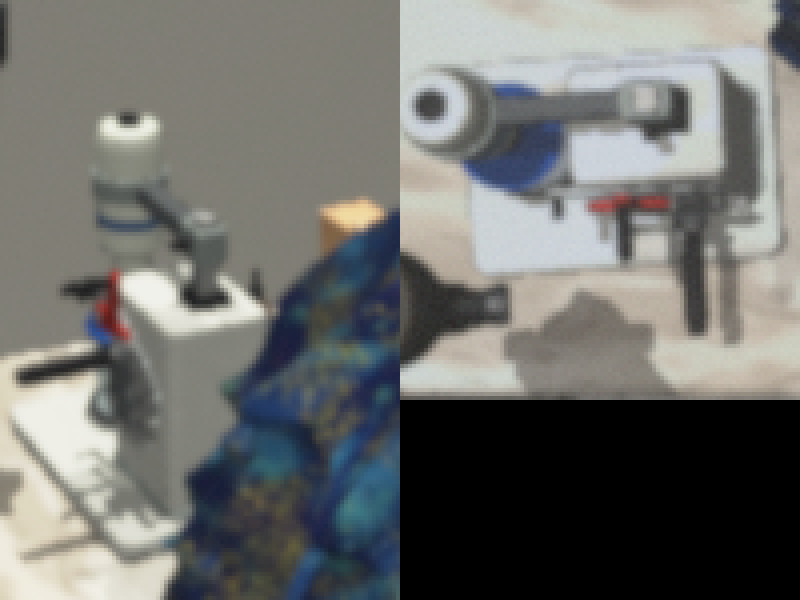

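The pawl is back on the teeth: its knob, at (625,230) in the top crop, is where it started. The handle and lid have not moved since I released the crank, and the robot is clear.

```bash
python3 -c "
from station import robot
print(robot.job_done())"
```

```text
the job is handed in; nothing more can be done
None
```

The job is handed in: the pawl was thrown over, the lid wound down to an estimated 8 N on the rim (worked out from crank force, not measured directly), and the pawl folded back onto the teeth, all in about 30 s with the robot clear.

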